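# Put four bench things back on their own rests

### The job

The four things on the wooden rests have got mixed up: each stands on a wrong one. Put the graver tin on the six-sided rest, the round brass powder box on the round rest, the square steel doming block on the square rest, and the brush lengthwise along the long rest, each upright as it stands now and in the middle of its rest. Only one thing fits on a rest, so use the empty leather pad to set things down on the way.

Things in the scene. Friction and masses are not known exactly. Their poses are not given: they have to be found in the camera images.
- graver_tin_center (a point): Graver tin: black round tin, 60 mm across, its wall 43 mm high, with steel gravers standing in it up to 80 mm above its foot. Loose. The point is on its axis, half-way up the wall, 22 mm above its foot; z is up. Weighs 0.14 to 0.28 kg; take it across the wall.
- brass_box_center (a point): Powder box: plain round brass box with a shut lid, about 59 mm across (65 mm over the hinge at its +x side), 37 mm high to the lid, 42 mm with the small knobs on it. Loose. The point is 19 mm above its foot, on the axis of the round body; z is up. 0.16 kg.
- doming_block_center (a point): Doming block: square steel block with four round hollows of different sizes on its top, 56 x 56 mm along its x and y, 30 mm high. Loose. The point is its centre, half-way up; z is up. Weighs 0.3 to 0.6 kg.
- brush_center (a point): Polishing brush: dark brown wooden bar, 111 mm long (its x axis), 34 mm wide (y), 16 mm high. Loose. The point is its centre, half-way up; z is up. 0.06 kg.
- round_rest_top (a point): Round rest: pale wooden disc, 100 mm in diameter, 14 mm thick, with a dark turned ring near its edge. Fixed. The point is the centre of its flat top, 14 mm above the table; z is up. At the start one of the four things stands on it.
- hex_rest_top (a point): Six-sided rest: pale wooden hexagon, 116 mm over the corners, 14 mm thick. Fixed. The point is the centre of its flat top, 14 mm above the table; z is up. At the start one of the four things stands on it.
- square_rest_top (a point): Square rest: pale wooden square, 96 x 96 mm, 14 mm thick. Fixed. The point is the centre of its flat top, 14 mm above the table; z is up. At the start one of the four things stands on it.
- long_rest_top (a point): Long rest: pale wooden board, 72 mm (its x axis) by 150 mm (its y axis), 14 mm thick. Fixed. The point is the centre of its flat top, 14 mm above the table; z is up. At the start one of the four things stands on it.
- spare_pad_top (a point): Dark leather pad, 230 mm (its x axis) by 192 mm (y), 14 mm thick, empty: the free spot for setting things down on the way. Fixed. The point is the centre of its top, 14 mm above the table.
Mind the look-alikes: they are no part of the job. Leave any blue or turquoise look-alike of the part that bears graver_tin_center alone.

How it is judged:
By the outcome, as a careful person would: the job done as asked, in the order asked, and still so for the second after the job is handed in, with the robot touching nothing.
It also fails if it takes over 112 s, if anything falls off the work surface, if the arm or the gripper's body presses on something with over 40 N, if the wrist force passes 120 N, or if a joint passes its speed limit or range.

### The arm

A 7-joint arm with a two-finger parallel gripper is mounted at the origin on a cart in front of the work surface, level with it; the furniture and walls round the work are solid. World frame = base frame: x ahead of the robot, y to its left, z up, the work surface at z = 0. Lengths are in m, angles in rad, forces in N, time in s.
With the tool pointing down it reaches from about 0.4 to 0.85 m from the base axis. Payload 10.4 kg.
Tool frame: the origin (TCP) lies on the centre line of the jaws, within the pads' length; the fingertips stand 11 mm ahead of it and the grasp point (between the pads) lies 8 mm behind it; z points along the fingers, y is the line along which they close (so a half turn about z gives the same grasp; the last joint's range is limited). The gripper opens to 87 mm and grips with 3 to 60 N. Pads are 19 mm wide; open, the fingers measure 117 mm over their backs; the gripper's body (75 mm by 190 mm) begins 51 mm behind the grasp point.
Start: joints at [-1.315, 0.332, -0.065, 1.46, 0.022, 1.35, -0.088], TCP at [0.172, 0.601, 0.234] pointing down, gripper open.
Joint ranges: [-2.6, 2.6], [-0.5, 2.12], [-1.47, 1.34], [0.16, 2.42], [-1.27, 4.41], [0.06, 2.06], [-2.6, 2.6]. Speed limits (rad/s): [2.22, 2.22, 2.79, 2.79, 3.14, 3.14, 3.14].

### API

Orientations are given as a unit quaternion [x, y, z, w].
In Python, from bench import r gives the robot as it stands.
- The arm moves only by the shell command python3 -m pendant 'ROWS' [OPENING] [FORCE]. ROWS is JSON, a list of rows, each a list of 4 numbers: the shift along the tool's x, y, z in m, then the turn about the tool's z in rad. A call has 1 to 8 rows; each row shifts and turns the commanded pose from where the row before left it, along the tool's axes as they then stand; what a row does not reach is not made up. A row lasts 1/12 s, in which the tool goes at most 41.7 mm and 7.16 degrees, less where a joint would pass 70% of its speed; a pose out of reach is approached as far as the arm can. A call with a gripper value outside its range is refused whole. OPENING is the opening, from 0 (shut) to 1 (fully open), set as the call begins (- or left out, the last holds). The fingers move at their own pace and stop on an object; FORCE is the grip in N (left out, the last holds). Time passes only in rows, so rows that do not move let the fingers close. It gives the time, the measured TCP pose, the force, the opening and the grip force at its end, in the units of the state.
- r.read_state(): the state, without advancing time (a new reading comes with each control period).
- r.camera(name): name is "scene" or "top" or "wrist"; returns a dict with "img" (384x512x3 uint8, red, green, blue), "camera_matrix" (3x3 intrinsics, pixels), "dist_coeffs" ([k1, k2, p1, p2, k3] as OpenCV has them; the pictures are not rectified), "xyz" and "attitude" of the camera in the world. Camera axes: x right, y down, z forward; pixel columns grow to the right and rows downward; lengths in m; the calibration is good to about 2 mm. A picture is of the moment at which its call begins. There is no depth.
- r.close_job(): hands the job in; it is judged then, once.
Trained networks look in the newest picture that a camera, given by its name, has taken for a name from the list of things; names that differ only in an ending like _2 or _b are one class to them, and where a whole thing is asked for, a point or a joint stands for the part that bears it (a point fixed in the world has none). Each returns a list of dicts, best first, with "score" (0 to 1); they miss things now and then, are a little off and sometimes report something else, mostly with a low value. They report only what shows in the picture. A call takes as long as a camera call. They do not tell look-alikes from the thing itself.
- r.outline_of(thing, camera): "mask" (384x512 bool, what is visible of it) and "bbox" ([centre column, centre row, width, height] in pixels, round what is visible of it).
The state is a dict: "time": time; "joint_positions": joint angles; "joint_vel": joint speeds; "joint_torque": joint torques, N m; "ee_pos": TCP position; "eef_rot": TCP orientation; "ft_force": force on the tool from outside, world axes, zero at the start; "torque": the same for the moment, N m; "width": finger opening in m; "grip_force": force on a finger pad.
Only numpy, scipy, OpenCV 4.12 (cv2) and the standard library are available. Lean on these libraries where they do the work, as an engineer would, in place of code of your own. Each camera call takes 0.05 s, during which the arm holds its last target. There are 200 camera calls.

## Working session

There is one attempt and no reset: what is moved stays moved. The work goes in short steps, Python scripts to look and compute and a shell command to move; the robot and the scene stay as the last step left them, time stands still between calls to the robot, and variables do not carry over. Pictures are saved under pics/ and viewed, at most 14 in all, crops included, and the job is handed in when it is done.

```bash
mkdir -p pics; cat > h.py <<'E'
import numpy as np, cv2
from scipy.spatial.transform import Rotation as R
from bench import r
def pix2w(c,uv,z):
    p=cv2.undistortPoints(np.array(uv,float).reshape(-1,1,2),np.array(c["camera_matrix"]),np.array(c["dist_coeffs"])).reshape(-1,2)
    A=np.array(c["attitude"]); M=A if A.shape==(3,3) else R.from_quat(A).as_matrix()
    d=np.c_[p,np.ones(len(p))]@M.T; o=np.array(c["xyz"]); return o+d*((z-o[2])/d[:,2])[:,None]
def save(c,n): cv2.imwrite(n,c["img"][:,:,::-1])
E
python3 - <<'E'
from h import *
s=r.read_state();print(s["ee_pos"],s["eef_rot"],s["width"],s["time"])
H={"graver_tin_center":.043,"brass_box_center":.0,"doming_block_center":0,"brush_center":0}
for n in("top","scene"):
    c=r.camera(n);save(c,f"pics/{n}0.png");print(n,c["xyz"],c["attitude"])
    for t in ["graver_tin_center","brass_box_center","doming_block_center","brush_center","round_rest_top","hex_rest_top","square_rest_top","long_rest_top","spare_pad_top"]:
        for o in r.outline_of(t,n)[:3]:
            ys,xs=np.nonzero(o["mask"])
            print(t,round(o["score"],2),np.round(o["bbox"]),np.round(pix2w(c,[xs.mean(),ys.mean()],.035 if 'center' in t else .014)[0,:2],3) if len(xs) else '')
E
```

```text
[0.17188565 0.60048902 0.23273436] [ 1.38932668e-01  9.90301544e-01 -7.47113765e-04 -8.68395085e-05] 0.08706631171766835 0.0
top [0.33064225 0.01404754 1.2379017 ] [-0.7000529   0.70873471 -0.05797523  0.06526804]
graver_tin_center 0.81 [226. 182.  25.  27.] [0.556 0.144]
graver_tin_center 0.75 [227. 231.  24.  22.] [0.423 0.135]
graver_tin_center 0.69 [260. 141.  18.  23.] [0.669 0.044]
brass_box_center 0.62 [378. 223.  30.  28.] [ 0.433 -0.27 ]
doming_block_center 0.68 [317. 146.  24.  28.] [ 0.65  -0.111]
brush_center 0.98 [175. 230.  36.  32.] [0.425 0.28 ]
round_rest_top 0.67 [316. 150.  35.  36.] [ 0.636 -0.115]
hex_rest_top 0.65 [172. 232.  39.  39.] [0.421 0.287]
square_rest_top 0.57 [376. 226.  47.  41.] [ 0.432 -0.259]
long_rest_top 0.63 [225. 185.  56.  42.] [0.55  0.145]
spare_pad_top 0.79 [294. 226.  67.  86.] [ 0.433 -0.042]
scene [ 0.02848404 -0.88727821  1.17834905] [ 0.89793741 -0.24383273  0.09508933 -0.35385313]
graver_tin_center 0.85 [283. 190.  16.  26.] [0.668 0.035]
graver_tin_center 0.81 [242. 176.  20.  28.] [0.56  0.149]
graver_tin_center 0.59 [208. 198.  18.  27.] [0.421 0.126]
brass_box_center 0.85 [273. 288.  23.  24.] [ 0.432 -0.274]
doming_block_center 0.55 [309. 221.  20.  24.] [ 0.65  -0.117]
brush_center 0.62 [188. 173.  14.  21.] [0.421 0.27 ]
round_rest_top 0.72 [307. 227.  32.  29.] [ 0.634 -0.131]
hex_rest_top 0.59 [187. 174.  29.  21.] [0.42  0.275]
square_rest_top 0.63 [275. 292.  47.  44.] [ 0.426 -0.278]
long_rest_top 0.6 [240. 186.  28.  31.] [0.537 0.113]
spare_pad_top 0.83 [237. 239.  75.  58.] [ 0.431 -0.052]
```

```bash
python3 - <<'E'
import cv2
a=cv2.imread("pics/top0.png")[110:280,140:420]; cv2.imwrite("pics/top0c.png",cv2.resize(a,None,fx=2.85,fy=2.85,interpolation=cv2.INTER_CUBIC))
E
```

```text
(no output)
```

View pics/top0c.png

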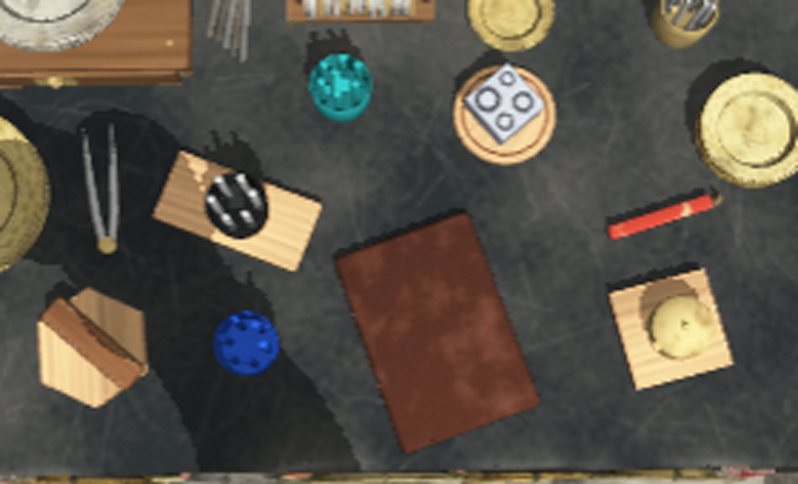

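The black tin at (226,182) on the long rest is the one to take. The look-alikes are the turquoise tin at (260,141), the blue tin at (227,231) and possibly the brass pot at about (380,117). The brush is on the hex (172,232), the block on the round rest (316,147) and the brass box on the square rest (379,224).

```bash
cat >> h.py <<'E'
def plan(x,y,z,ydir=None,cur=None):
    "ydir: world angle (rad) of the tool y line (mod pi). prints turn, then shift in tool axes after the turn"
    s=r.read_state(); p=np.array(s["ee_pos"]); M=R.from_quat(s["eef_rot"]).as_matrix()
    a=np.arctan2(M[1,1],M[0,1]); t=0
    if ydir is not None:
        t=-((ydir-a+np.pi/2)%np.pi-np.pi/2)
        M=M@R.from_euler('z',t).as_matrix()
    print("turn %.3f alt %.3f"%(t,t-np.sign(t)*np.pi),"shift",np.round((np.array([x,y,z])-p)@M,4),"q7 %.2f"%s["joint_positions"][6])
E
python3 - <<'E'
from h import *
c=r.camera("wrist");A=R.from_quat(c["attitude"]).as_matrix();s=r.read_state();T=R.from_quat(s["eef_rot"]).as_matrix()
print((np.array(c["xyz"])-s["ee_pos"])@T, np.round(T.T@A,2), np.array(c["camera_matrix"]))
plan(.46,.24,.28)
E
```

```text
[ 0.08178802  0.00054757 -0.15142358] [[-0.   -0.96 -0.3 ]
 [ 1.   -0.   -0.  ]
 [ 0.   -0.3   0.96]] [[312.00014329   0.         254.40779682]
 [  0.         312.00014329 191.14504214]
 [  0.           0.           1.        ]]
turn 0.000 alt 0.000 shift [-0.3762 -0.2677 -0.0464] q7 -0.09
```

```bash
python3 -m pendant '[[-0.022,-0.035,-0.006,0],[-0.022,-0.035,-0.006,0],[-0.022,-0.035,-0.006,0],[-0.022,-0.035,-0.006,0],[-0.022,-0.035,-0.006,0],[-0.022,-0.035,-0.006,0],[-0.022,-0.035,-0.006,0],[-0.022,-0.035,0,0]]' 1 20
python3 -m pendant '[[-0.035,0,0,0],[-0.035,0,0,0],[-0.035,0,0,0],[-0.035,0,0,0],[-0.02,0,0,0],[0,0,0,0],[0,0,0,0],[0,0,0,0]]'
python3 - <<'E'
from h import *
c=r.camera("wrist");save(c,"pics/w1.png")
import pickle;pickle.dump(c,open("w1.pkl","wb"));print(c["xyz"])
E
```

```text
time: 1.72
ee_pos: [0.2644, 0.2824, 0.2766]
eef_rot: [0.139, 0.99, 0.001, 0.0]
ft_force: [0.2, -0.1, -0.0]
width: 0.0872
grip_force: 0.0
time: 2.38
ee_pos: [0.4171, 0.2403, 0.2754]
eef_rot: [0.139, 0.99, 0.0, -0.0]
ft_force: [-0.7, 0.1, 1.0]
width: 0.087
grip_force: 0.0
[0.33865246 0.26331262 0.42683234]
```

View pics/w1.png

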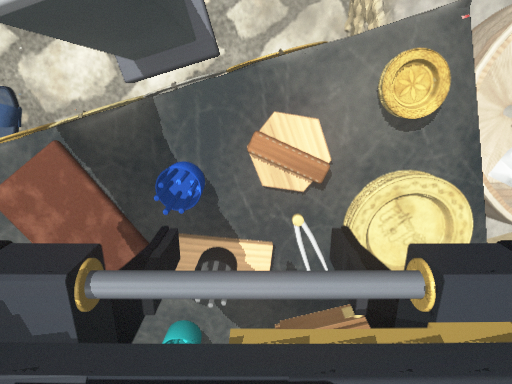

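The hex, with its corners from (275,112) to (306,192), carries the brush, centred near (289,158). The blue look-alike is at (180,188), and the gripper hides most of the black tin at (213,265).

```bash
python3 - <<'E'
from h import *
import pickle
c=pickle.load(open("w1.pkl","rb"))
h=pix2w(c,[[275,112],[318,118],[331,153],[306,192],[263,187]],.014)
print("hex c",(h[0]+h[3])/2,(h[1]+h[4])/2, "diam",np.linalg.norm(h[0]-h[3]),np.linalg.norm(h[1]-h[4]))
o=r.outline_of("brush_center","wrist")[0];print(o["score"],o["bbox"])
cn=cv2.findContours(o["mask"].astype(np.uint8),0,1)[0];cn=max(cn,key=len).reshape(-1,2)
w=pix2w(c,cn,.027)[:,:2]
(b,sz,an)=cv2.minAreaRect((w*1000).astype(np.float32));print(b,sz,an)
bx=cv2.boxPoints((b,sz,an));e=[bx[1]-bx[0],bx[2]-bx[1]];e.sort(key=lambda v:np.hypot(*v));ang=np.arctan2(e[0][1],e[0][0]);print("width dir",ang)
plan(b[0]/1000,b[1]/1000,.12,ang)
p=pix2w(c,[[55,141],[148,240]],.014);print(p)
E
```

```text
hex c [0.42441888 0.28949393 0.014     ] [0.42400506 0.28756451 0.014     ] diam 0.11679692887631987 0.11666365407682815
0.92 [289.5, 158.6, 81.8, 56.6]
(426.1221923828125, 284.5423889160156) (110.29326629638672, 31.36251449584961) 49.34576416015625
width dir -0.7095497
turn -1.138 alt 2.003 shift [-0.0393  0.0215  0.1556] q7 0.67
[[ 0.32153592 -0.00762377  0.014     ]
 [ 0.49053261  0.05801392  0.014     ]]
```

```bash
python3 -m pendant '[[0,0,0.016,-0.12],[0,0,0.016,-0.12],[0,0,0.016,-0.12],[0,0,0.016,-0.12],[0,0,0.016,-0.12],[0,0,0.016,-0.12],[0,0,0.016,-0.12],[0,0,0.016,-0.12]]' 1 20
python3 -m pendant '[[0,0,0.014,-0.12],[0,0,0.014,-0.058],[-0.02,0.011,0,0],[-0.0193,0.0105,0,0],[0,0,0,0],[0,0,0,0]]'
python3 - <<'E'
from h import *
plan(.4261,.2845,.028,-.7095)
E
```

```text
time: 3.15
ee_pos: [0.417, 0.2406, 0.147]
eef_rot: [-0.338, 0.941, 0.0, 0.0]
ft_force: [0.7, 0.4, -0.8]
width: 0.0868
grip_force: 0.0
time: 3.65
ee_pos: [0.4263, 0.2852, 0.1195]
eef_rot: [-0.418, 0.909, 0.0, 0.0]
ft_force: [-0.2, -0.1, 0.1]
width: 0.0867
grip_force: 0.0
turn 0.001 alt -3.141 shift [ 0.0007 -0.0003  0.0915] q7 1.81
```

```bash
python3 -m pendant '[[0,0,0.035,0],[0,0,0.035,0],[0,0,0.015,0],[0,0,0.0065,0],[0,0,0,0],[0,0,0,0]]' 1 20
python3 -m pendant '[[0,0,0,0],[0,0,0,0],[0,0,0,0],[0,0,0,0],[0,0,0,0],[0,0,0,0],[0,0,0,0]]' 0 20
python3 -m pendant '[[0,0,-0.01,0],[0,0,-0.03,0],[0,0,-0.03,0],[0,0,-0.02,0],[0,0,0,0]]'
python3 - <<'E'
from h import *
plan(.485,-.04,.12)
plan(.485,-.04,.12,.2)
E
```

```text
time: 4.15
ee_pos: [0.4274, 0.2838, 0.0288]
eef_rot: [-0.416, 0.909, 0.0, 0.0]
ft_force: [-0.5, 0.6, 0.3]
width: 0.0865
grip_force: 0.0
time: 4.73
ee_pos: [0.4271, 0.2838, 0.028]
eef_rot: [-0.417, 0.909, 0.0, 0.0]
ft_force: [0.7, -0.4, -0.3]
width: 0.048
grip_force: 0.0
time: 5.15
ee_pos: [0.4293, 0.2852, 0.123]
eef_rot: [-0.416, 0.909, 0.001, 0.003]
ft_force: [0.0, 0.7, -0.1]
width: 0.0151
grip_force: 0.0
turn 0.000 alt 0.000 shift [ 0.2098 -0.2547  0.0017] q7 1.81
turn -0.912 alt 2.230 shift [0.3298 0.01   0.0017] q7 1.81
```

```bash
python3 -m pendant '[[0,0,0,0],[0,0,0,0],[0,0,0,0],[0,0,0,0],[0,0,0.03,0],[0,0,0.035,0],[0,0,0.025,0],[0,0,0,0]]' 0.75 20
python3 -m pendant '[[0,0,0,0],[0,0,0,0],[0,0,0,0],[0,0,0,0],[0,0,0,0],[0,0,0,0],[0,0,0,0]]' 0 20
```

```text
time: 5.82
ee_pos: [0.4278, 0.2839, 0.0266]
eef_rot: [-0.416, 0.909, -0.0, 0.0]
ft_force: [0.3, -0.0, 0.6]
width: 0.0591
grip_force: 0.0
time: 6.4
ee_pos: [0.4271, 0.2838, 0.028]
eef_rot: [-0.417, 0.909, 0.0, 0.0]
ft_force: [1.0, -0.3, 0.5]
width: 0.0298
grip_force: 20.0
```

```bash
python3 -m pendant '[[0,0,-0.02,0],[0,0,-0.035,0],[0,0,-0.035,0],[0.027,-0.0241,-0.02,0],[0.027,-0.0241,0,0],[0.027,-0.0241,0,0],[0.027,-0.0241,0,0],[0.027,-0.0241,0,0]]'
python3 -m pendant '[[0.027,-0.0241,0,0],[0.027,-0.0241,0,0],[0.027,-0.0241,0,0],[0.027,-0.0241,0,0],[0,0,0.03,0],[0,0,0.03,0],[0,0,0.03,0],[0,0,0,0]]'
python3 - <<'E'
from h import *
plan(.433,-.042,.0285)
E
```

```text
time: 7.07
ee_pos: [0.4299, 0.1012, 0.1381]
eef_rot: [-0.417, 0.909, 0.0, 0.0]
ft_force: [1.6, 0.1, -0.6]
width: 0.0297
grip_force: 20.0
time: 7.73
ee_pos: [0.4293, -0.0423, 0.0438]
eef_rot: [-0.416, 0.909, 0.001, -0.004]
ft_force: [-0.8, 0.8, -1.3]
width: 0.0297
grip_force: 20.0
turn 0.000 alt 0.000 shift [-0.0027 -0.0027  0.0153] q7 2.52
```

```bash
python3 -m pendant '[[0,0,0.0148,0],[0,0,0,0],[0,0,0,0],[0,0,0,0],[0,0,0,0],[0,0,0,0],[0,0,0,0],[0,0,0,0]]' 0.75
python3 -m pendant '[[0,0,-0.03,0],[0,0,-0.035,0.12],[0,0,-0.035,0.12],[0,0,-0.035,0.12],[0,0,-0.035,0.12],[0,0,-0.035,0.12],[0,0,-0.03,0.12],[0,0,0,0.12]]' 1
python3 - <<'E'
from h import *
plan(.55,.15,.27)
E
```

```text
time: 8.4
ee_pos: [0.4329, -0.0418, 0.0335]
eef_rot: [-0.417, 0.909, 0.0, 0.0]
ft_force: [-0.6, -0.6, 0.0]
width: 0.0643
grip_force: 0.0
time: 9.07
ee_pos: [0.4349, -0.0419, 0.2739]
eef_rot: [-0.007, 1.0, 0.001, 0.004]
ft_force: [0.8, 0.5, 0.4]
width: 0.087
grip_force: 0.0
turn 0.000 alt 0.000 shift [-0.1176  0.1904  0.0053] q7 1.49
```

```bash
python3 -m pendant '[[-0.0196,0.0317,0,0],[-0.0196,0.0317,0,0],[-0.0196,0.0317,0,0],[-0.0196,0.0317,0,0],[-0.0196,0.0317,0,0],[-0.0196,0.0317,0,0],[0,0,0,0],[0,0,0,0]]'
python3 - <<'E'
from h import *
import pickle
c=r.camera("wrist");save(c,"pics/w2.png");pickle.dump(c,open("w2.pkl","wb"))
for o in r.outline_of("graver_tin_center","wrist"): print(o["score"],o["bbox"])
E
```

```text
time: 9.73
ee_pos: [0.5467, 0.1525, 0.2671]
eef_rot: [-0.011, 1.0, -0.001, -0.001]
ft_force: [-0.1, -1.4, 0.5]
width: 0.087
grip_force: 0.0
0.97 [241.9, 56.0, 55.0, 58.9]
0.93 [248.8, 171.0, 46.8, 54.4]
0.57 [185.3, 248.1, 29.2, 44.4]
```

View pics/w2.png

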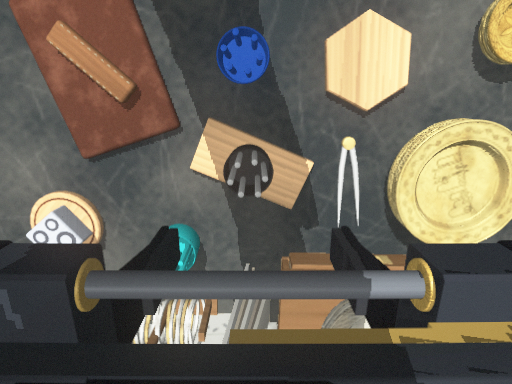

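The black tin stands on the long rest at (248,170), and the long rest's corners run from (209,118) to (293,208). The empty hex is at about (368,60), the brush lies on the pad at (92,62), and the blue (243,55) and turquoise (185,248) look-alikes stay where they are.

```bash
python3 - <<'E'
from h import *
import pickle
c=pickle.load(open("w2.pkl","rb"))
h=pix2w(c,[[370,9],[411,40],[408,90],[367,111],[327,86],[328,35]],.014);print("hex",h.mean(0))
l=pix2w(c,[[209,118],[313,164],[293,208],[190,167]],.014);d=l[1]-l[0];print("long",l.mean(0),np.linalg.norm(d),"widthdir",np.arctan2(d[1],d[0])-np.pi/2)
o=[o for o in r.outline_of("graver_tin_center","wrist") if abs(o["bbox"][1]-171)<15][0]
ys,xs=np.nonzero(o["mask"])
for z in(.05,.057):print("tin",pix2w(c,[[xs.min(),170],[xs.max(),170],[248,ys.min()],[248,ys.max()]],z)[:,:2].tolist())
o=r.outline_of("brush_center","wrist")[0];print(o["score"],o["bbox"])
cn=max(cv2.findContours(o["mask"].astype(np.uint8),0,1)[0],key=len).reshape(-1,2)
b=cv2.minAreaRect((pix2w(c,cn,.027)[:,:2]*1000).astype(np.float32));print(b)
E
```

```text
hex [0.42480523 0.28772492 0.014     ]
long [0.55419482 0.14938356 0.014     ] 0.1474820086915425 widthdir -0.3928734084376708
tin [[0.5529921443236425, 0.11445139101320334], [0.5516927528687505, 0.17379451190148773], [0.5220155180162097, 0.14426781267325542], [0.5867485882053493, 0.14526581758923787]]
tin [[0.5513264698309429, 0.1151536920335541], [0.5500517545408978, 0.17336985412273614], [0.5209381068480727, 0.14440388329917178], [0.5844418601096464, 0.1453829355479406]]
0.8 [89.8, 63.2, 91.3, 79.5]
((432.1134948730469, -40.97772216796875), (112.00190734863281, 32.11614990234375), 49.2904052734375)
```

```bash
python3 - <<'E'
from h import *
plan(.555,.1443,.042)
E
python3 -m pendant '[[-0.008,-0.008,0.035,0],[0,0,0.035,0],[0,0,0.035,0],[0,0,0.02,0],[0,0,0,0],[0,0,0,0]]' 1 30
python3 - <<'E'
from h import *
plan(.555,.1443,.042)
E
```

```text
turn 0.000 alt 0.000 shift [-0.0083 -0.005   0.2265] q7 1.31
time: 10.43
ee_pos: [0.5545, 0.1418, 0.1435]
eef_rot: [-0.009, 1.0, -0.0, -0.0]
ft_force: [-0.2, -0.5, -0.3]
width: 0.0871
grip_force: 0.0
turn 0.000 alt 0.000 shift [-0.0006  0.0025  0.1015] q7 1.37
```

```bash
python3 -m pendant '[[0,0.0025,0.03,0],[0,0,0.035,0],[0,0,0.025,0],[0,0,0.0115,0],[0,0,0,0],[0,0,0,0]]' 1 30
python3 -m pendant '[[0,0,0,0],[0,0,0,0],[0,0,0,0],[0,0,0,0],[0,0,0,0],[0,0,0,0],[0,0,0,0]]' 0 30
python3 - <<'E'
from h import *
plan(.4245,.288,.046)
E
```

```text
time: 10.93
ee_pos: [0.5559, 0.1453, 0.0436]
eef_rot: [-0.009, 1.0, 0.0, 0.001]
ft_force: [0.3, -0.1, 0.8]
width: 0.0869
grip_force: 0.0
time: 11.52
ee_pos: [0.555, 0.1452, 0.0421]
eef_rot: [-0.01, 1.0, 0.0, 0.0]
ft_force: [-1.7, -0.3, 4.4]
width: 0.0581
grip_force: 29.8
turn 0.000 alt 0.000 shift [ 0.1277  0.1453 -0.0039] q7 1.42
```

```bash
python3 -m pendant '[[0,0,-0.02,0],[0,0,-0.035,0],[0,0,-0.035,0],[0.0213,0.0242,-0.02,0],[0.0213,0.0242,0,0],[0.0213,0.0242,0,0],[0.0213,0.0242,0,0],[0.0213,0.0242,0,0]]'
python3 -m pendant '[[0.0213,0.0242,0,0],[0,0,0,0],[0,0,0.035,0],[0,0,0.035,0],[0,0,0.02,0],[0,0,0,0]]'
python3 - <<'E'
from h import *
plan(.4245,.288,.0425)
E
```

```text
time: 12.18
ee_pos: [0.4445, 0.2649, 0.1515]
eef_rot: [-0.01, 1.0, 0.0, -0.0]
ft_force: [0.5, 1.2, -2.2]
width: 0.0583
grip_force: 30.0
time: 12.68
ee_pos: [0.4216, 0.2857, 0.0573]
eef_rot: [-0.01, 1.0, -0.003, -0.003]
ft_force: [-1.0, -1.6, -2.0]
width: 0.0586
grip_force: 30.0
turn 0.000 alt 0.000 shift [-0.003   0.0023  0.0148] q7 0.99
```

```bash
python3 -m pendant '[[0,0,0.01,0],[0,0,0,0],[0,0,0,0]]'
python3 - <<'E'
from h import *
plan(.4245,.288,.0425)
E
```

```text
time: 12.93
ee_pos: [0.4247, 0.2882, 0.0525]
eef_rot: [-0.01, 1.0, 0.0, 0.0]
ft_force: [1.0, -0.2, -1.9]
width: 0.0584
grip_force: 30.0
turn 0.000 alt 0.000 shift [ 0.0002 -0.0002  0.01  ] q7 0.99
```

```bash
python3 -m pendant '[[0,0,0.007,0],[0,0,0.003,0],[0,0,0,0],[0,0,0,0]]'
python3 -m pendant '[[0,0,0,0],[0,0,0,0],[0,0,0,0],[0,0,0,0],[0,0,0,0]]' 1 20
python3 -m pendant '[[0,0,-0.03,0],[0,0,-0.04,0],[0,0,-0.04,0],[0,0,-0.04,0],[0,0,-0.02,0],[0,0,0,0],[0,0,0,0]]'
python3 - <<'E'
from h import *
c=r.camera("wrist");save(c,"pics/w3.png")
plan(.4321,-.041,.10,.8603-1.5708)
E
```

```text
time: 13.27
ee_pos: [0.4246, 0.2883, 0.042]
eef_rot: [-0.01, 1.0, 0.0, 0.0]
ft_force: [1.3, 1.1, -0.9]
width: 0.0584
grip_force: 29.9
time: 13.68
ee_pos: [0.4242, 0.2879, 0.0417]
eef_rot: [-0.01, 1.0, 0.0, -0.0]
ft_force: [0.2, 0.2, -0.6]
width: 0.0824
grip_force: 0.0
time: 14.27
ee_pos: [0.4246, 0.2882, 0.2126]
eef_rot: [-0.01, 1.0, 0.001, 0.001]
ft_force: [0.5, 0.5, -1.0]
width: 0.0869
grip_force: 0.0
turn -0.841 alt 2.301 shift [ 0.2439 -0.2206  0.1112] q7 0.93
```

View pics/w3.png

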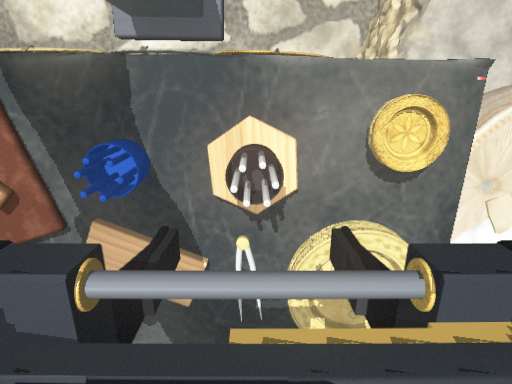

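The tin stands upright on the hex, with its rim centre near (254,175) and the hex centre near (253,166). I'll check how far it is from the middle.

```bash
python3 - <<'E'
from h import *
c=r.camera("wrist")
print(pix2w(c,[[249,116],[298,144],[297,186],[257,215],[210,187],[208,146]],.014).mean(0),pix2w(c,[[225,175],[284,175],[254,207]],.057))
E
python3 -m pendant '[[0,0,0,-0.12],[0,0,0,-0.12],[0,0,0,-0.12],[0,0,0,-0.12],[0,0,0,-0.12],[0,0,0,-0.12],[0,0,0,-0.121],[0.027,-0.0245,0,0]]'
python3 -m pendant '[[0.027,-0.0245,0,0],[0.027,-0.0245,0,0],[0.027,-0.0245,0,0],[0.027,-0.0245,0.03,0],[0.027,-0.0245,0.03,0],[0.027,-0.0245,0.03,0],[0.027,-0.0245,0.02,0],[0.027,-0.0245,0,0]]' 0.75
python3 -m pendant '[[0,0,0,0],[0,0,0,0],[0,0,0,0]]'
python3 - <<'E'
from h import *
plan(.4321,-.041,.028,.8603-1.5708)
E
```

```text
[0.42121025 0.28664757 0.014     ] [[0.42055872 0.25833222 0.057     ]
 [0.41945272 0.31789017 0.057     ]
 [0.4543718  0.28822786 0.057     ]]
time: 15.03
ee_pos: [0.4231, 0.2563, 0.2096]
eef_rot: [-0.424, 0.906, 0.0, -0.001]
ft_force: [-0.5, -0.2, 0.6]
width: 0.0873
grip_force: 0.0
time: 15.7
ee_pos: [0.4288, -0.0291, 0.1076]
eef_rot: [-0.417, 0.909, 0.001, -0.004]
ft_force: [-0.0, 0.2, -0.5]
width: 0.0654
grip_force: 0.0
time: 15.95
ee_pos: [0.4319, -0.0269, 0.1115]
eef_rot: [-0.417, 0.909, 0.0, -0.001]
ft_force: [0.4, 0.5, -0.4]
width: 0.0653
grip_force: 0.0
turn -0.000 alt 3.141 shift [ 0.0104 -0.0094  0.0835] q7 2.40
```

```bash
python3 -m pendant '[[0.0104,-0.0094,0.03,0],[0,0,0.03,0],[0,0,0.015,0],[0,0,0.0085,0],[0,0,0,0],[0,0,0,0]]'
python3 -m pendant '[[0,0,0,0],[0,0,0,0],[0,0,0,0],[0,0,0,0],[0,0,0,0],[0,0,0,0],[0,0,0,0],[0,0,0,0]]' 0 20
python3 -m pendant '[[0,0,-0.02,0],[0,0,-0.035,0],[0,0,-0.035,0],[0,0,-0.01,0],[0,0,0,0]]'
python3 - <<'E'
from h import *
plan(.5542,.1494,.031);plan(.5542,.1494,.031,-.393)
E
```

```text
time: 16.45
ee_pos: [0.433, -0.0406, 0.0289]
eef_rot: [-0.418, 0.909, 0.0, -0.0]
ft_force: [0.1, 0.0, 0.5]
width: 0.0653
grip_force: 0.0
time: 17.12
ee_pos: [0.4329, -0.0412, 0.0288]
eef_rot: [-0.417, 0.909, 0.0, 0.0]
ft_force: [-0.1, -0.2, 2.7]
width: 0.0297
grip_force: 20.0
time: 17.53
ee_pos: [0.4346, -0.0411, 0.1312]
eef_rot: [-0.417, 0.909, -0.0, 0.003]
ft_force: [-0.3, 0.4, -0.4]
width: 0.0301
grip_force: 20.0
turn 0.000 alt 0.000 shift [-0.2219  0.0338  0.1012] q7 2.41
turn -0.318 alt 2.824 shift [-0.2214 -0.0371  0.1012] q7 2.41
```

```bash
python3 -m pendant '[[-0.0317,0.0048,0,0],[-0.0317,0.0048,0,0],[-0.0317,0.0048,0,0],[-0.0317,0.0048,0,0],[-0.0317,0.0048,0,0],[-0.0317,0.0048,0,0],[-0.0317,0.0048,0,0],[0,0,0,-0.106]]'
python3 -m pendant '[[0,0,0,-0.106],[0,0,0,-0.106],[0,0,0.035,0],[0,0,0.035,0],[0,0,0.015,0],[0,0,0,0],[0,0,0,0],[0,0,0,0]]'
python3 - <<'E'
from h import *
plan(.5542,.1494,.0295,-.393)
E
```

```text
time: 18.2
ee_pos: [0.5528, 0.1554, 0.1261]
eef_rot: [-0.467, 0.884, 0.001, -0.001]
ft_force: [-0.5, 0.9, -1.1]
width: 0.0297
grip_force: 20.0
time: 18.87
ee_pos: [0.5526, 0.1487, 0.0442]
eef_rot: [-0.555, 0.832, -0.0, 0.0]
ft_force: [0.1, 0.0, -0.4]
width: 0.0298
grip_force: 20.0
turn 0.000 alt -3.142 shift [-0.0012 -0.0012  0.0147] q7 2.56
```

```bash
python3 -m pendant '[[-0.0012,-0.0012,0.01,0],[0,0,0.005,0],[0,0,0,0],[0,0,0,0]]'
python3 -m pendant '[[0,0,0,0],[0,0,0,0],[0,0,0,0],[0,0,0,0],[0,0,0,0],[0,0,0,0]]' 0.8
python3 -m pendant '[[0,0,-0.035,0],[0,0,-0.04,0.12],[0,0,-0.04,0.12],[0,0,-0.04,0.12],[0,0,-0.04,0.12],[0,0,-0.04,0.12],[0,0,0,0.12],[0,0,0,0.12]]' 1
python3 - <<'E'
from h import *
plan(.43,-.23,.27);plan(.43,-.23,.27,1.57)
E
```

```text
time: 19.2
ee_pos: [0.5537, 0.1495, 0.0287]
eef_rot: [-0.556, 0.831, 0.0, 0.0]
ft_force: [-0.3, 1.4, -0.8]
width: 0.0297
grip_force: 20.0
time: 19.7
ee_pos: [0.5537, 0.1495, 0.0288]
eef_rot: [-0.556, 0.831, 0.0, 0.0]
ft_force: [-0.2, -0.0, -0.4]
width: 0.0618
grip_force: 0.0
time: 20.37
ee_pos: [0.5548, 0.1497, 0.2666]
eef_rot: [-0.165, 0.986, 0.001, 0.002]
ft_force: [-0.4, 0.4, -1.2]
width: 0.0869
grip_force: 0.0
turn 0.000 alt 0.000 shift [ 0.2418 -0.3182 -0.0049] q7 1.66
turn 0.333 alt -2.809 shift [ 0.1245 -0.3798 -0.0049] q7 1.66
```

```bash
python3 -m pendant '[[0,0,-0.005,0.111],[0,0,-0.005,0.111],[0,0,-0.01,0.111],[0,-0.038,0,0],[0,-0.038,0,0],[0,-0.038,0,0],[0,-0.038,0,0],[0,-0.038,0,0]]'
python3 -m pendant '[[-0.01,-0.038,0,0],[-0.02,-0.035,0,0],[-0.02,-0.038,0,0],[-0.01,-0.03,0,0],[0,0,0,0],[0,0,0,0]]'
python3 - <<'E'
from h import *
import pickle
c=r.camera("wrist");save(c,"pics/w4.png");pickle.dump(c,open("w4.pkl","wb"))
E
```

```text
time: 21.03
ee_pos: [0.5543, -0.0423, 0.2839]
eef_rot: [-0.003, 1.0, 0.0, 0.0]
ft_force: [1.4, -0.1, -0.5]
width: 0.0869
grip_force: 0.0
time: 21.53
ee_pos: [0.6143, -0.1827, 0.2831]
eef_rot: [-0.001, 1.0, -0.001, -0.001]
ft_force: [0.1, 0.1, -0.5]
width: 0.0868
grip_force: 0.0
```

View pics/w4.png

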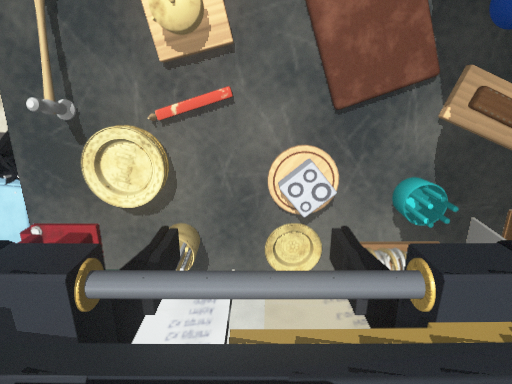

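The block, top centre near (307,188), is on the round rest, centre near (303,180). A small brass dish lies behind it at (293,248). The brush is on the long rest at (495,103), and the square rest shows only in part.

```bash
python3 - <<'E'
from h import *
import pickle
c=pickle.load(open("w4.pkl","rb"))
e=pix2w(c,[[268,180],[339,180],[303,145],[303,216]],.014);print("round",e[:,:2].tolist())
b=pix2w(c,[[304,160],[338,188],[307,217],[278,189]],.044)[:,:2];d=np.diff(np.r_[b,b[:1]],axis=0)
print("block",b.mean(0),np.hypot(*d.T),np.arctan2(d[:,1],d[:,0]))
print("dish",pix2w(c,[293,248],.01))
for t in("doming_block_center","brass_box_center"):
  for o in r.outline_of(t,"wrist")[:2]:
    print(t,o["score"],o["bbox"])
a=np.arctan2(d[0,1],d[0,0])
x,y=b.mean(0);plan(x,y,.12,a);plan(x,y,.12,a+np.pi/2)
E
```

```text
round [[0.6464670448694462, -0.16386808013227588], [0.6463720112908452, -0.0647097558058329], [0.5975138264194826, -0.1172553267595831], [0.7003356358810736, -0.11252070919014556]]
block [ 0.65036815 -0.11430299] [0.05926336 0.05605248 0.05600303 0.05021612] [ 0.89431928 -0.75736874 -2.34856018  2.44556123]
dish [[ 0.75380301 -0.12453915  0.01      ]]
doming_block_center 0.68 [306.2, 189.1, 56.7, 60.0]
brass_box_center 0.57 [176.1, 17.5, 53.6, 34.5]
turn 0.683 alt -2.458 shift [0.0126 0.0723 0.1637] q7 2.00
turn -0.887 alt 2.254 shift [-0.0723  0.0126  0.1637] q7 2.00
```

```bash
python3 -m pendant '[[0,0,0.02,0.12],[0,0,0.02,0.12],[0,0,0.02,0.12],[0,0,0.02,0.12],[0,0,0.02,0.12],[0,0,0.02,0.133],[0.008,0.0358,0.02,0],[0.008,0.0358,0.02,0]]'
python3 -m pendant '[[0,0,0,0],[0,0,0,0],[0,0,0,0]]' 1 40
python3 - <<'E'
from h import *
plan(.6504,-.1143,.031,.844)
E
```

```text
time: 22.35
ee_pos: [0.6496, -0.1154, 0.1238]
eef_rot: [0.354, 0.935, 0.0, 0.0]
ft_force: [2.2, 1.3, 0.6]
width: 0.0867
grip_force: 0.0
time: 22.6
ee_pos: [0.6499, -0.1145, 0.1241]
eef_rot: [0.351, 0.936, 0.0, -0.0]
ft_force: [0.4, -0.1, 0.3]
width: 0.0871
grip_force: 0.0
turn 0.009 alt -3.132 shift [-0.0003  0.0005  0.0931] q7 1.29
```

```bash
python3 -m pendant '[[0,0,0.035,0.009],[0,0,0.035,0],[0,0,0.015,0],[0,0,0.008,0],[0,0,0,0],[0,0,0,0]]' 1 50
python3 -m pendant '[[0,0,0,0],[0,0,0,0],[0,0,0,0],[0,0,0,0],[0,0,0,0],[0,0,0,0],[0,0,0,0],[0,0,0,0]]' 0 50
python3 -m pendant '[[0,0,-0.02,0],[0,0,-0.035,0],[0,0,-0.035,0],[0,0,-0.02,0],[0,0,0,0]]'
python3 - <<'E'
from h import *
plan(.433,-.042,.035)
E
```

```text
time: 23.1
ee_pos: [0.6505, -0.1165, 0.0324]
eef_rot: [0.357, 0.934, 0.0, 0.001]
ft_force: [0.1, -0.6, 0.4]
width: 0.0872
grip_force: 0.0
time: 23.77
ee_pos: [0.6507, -0.1151, 0.0314]
eef_rot: [0.356, 0.934, 0.001, 0.001]
ft_force: [1.2, 3.8, 6.3]
width: 0.0571
grip_force: 48.0
time: 24.18
ee_pos: [0.6512, -0.1174, 0.1451]
eef_rot: [0.357, 0.934, 0.0, 0.003]
ft_force: [1.0, -0.6, -4.2]
width: 0.0568
grip_force: 48.1
turn 0.000 alt 0.000 shift [ 0.2134 -0.0896  0.1089] q7 1.27
```

```bash
python3 -m pendant '[[0.0305,-0.0128,0,0],[0.0305,-0.0128,0,0],[0.0305,-0.0128,0,0],[0.0305,-0.0128,0,0],[0.0305,-0.0128,0,0],[0.0305,-0.0128,0,0],[0.0305,-0.0128,0.02,0],[0,0,0.035,0]]'
python3 -m pendant '[[0,0,0.035,0],[0,0,0.005,0],[0,0,0,0],[0,0,0,0]]'
python3 - <<'E'
from h import *
plan(.433,-.042,.032)
E
```

```text
time: 24.85
ee_pos: [0.4301, -0.0366, 0.091]
eef_rot: [0.358, 0.934, 0.014, 0.002]
ft_force: [2.3, 1.4, -2.8]
width: 0.0572
grip_force: 48.1
time: 25.18
ee_pos: [0.4314, -0.042, 0.0461]
eef_rot: [0.357, 0.934, -0.002, -0.0]
ft_force: [-0.5, 0.2, -2.0]
width: 0.0569
grip_force: 48.1
turn 0.000 alt 0.000 shift [-0.0012  0.0011  0.0141] q7 1.04
```

```bash
python3 -m pendant '[[-0.0012,0.0011,0.01,0],[0,0,0.004,0],[0,0,0,0],[0,0,0,0]]'
python3 -m pendant '[[0,0,0,0],[0,0,0,0],[0,0,0,0],[0,0,0,0],[0,0,0,0],[0,0,0,0]]' 1
python3 -m pendant '[[0,0,-0.035,0],[0,0,-0.04,0],[0,0,-0.04,0],[0,0,-0.04,0],[0,0,-0.04,0],[0,0,0,0],[0,0,0,0]]' 1
python3 - <<'E'
from h import *
plan(.43,-.25,.25)
E
```

```text
time: 25.52
ee_pos: [0.4337, -0.0412, 0.0326]
eef_rot: [0.357, 0.934, -0.0, 0.0]
ft_force: [-0.3, -0.1, -3.0]
width: 0.0573
grip_force: 48.1
time: 26.02
ee_pos: [0.4334, -0.0407, 0.032]
eef_rot: [0.356, 0.934, 0.0, 0.0]
ft_force: [0.1, 0.5, -0.5]
width: 0.0846
grip_force: 0.0
time: 26.6
ee_pos: [0.4345, -0.0401, 0.2254]
eef_rot: [0.356, 0.934, 0.002, 0.001]
ft_force: [-0.1, 0.5, -0.6]
width: 0.087
grip_force: 0.0
turn 0.000 alt 0.000 shift [-0.1363 -0.1596 -0.0253] q7 0.64
```

```bash
python3 -m pendant '[[-0.0227,-0.0266,-0.004,0],[-0.0227,-0.0266,-0.004,0],[-0.0227,-0.0266,-0.004,0],[-0.0227,-0.0266,-0.004,0],[-0.0227,-0.0266,-0.004,0],[-0.0227,-0.0266,-0.004,0],[0,0,0,0],[0,0,0,0]]'
python3 - <<'E'
from h import *
import pickle
c=r.camera("wrist");save(c,"pics/w5.png");pickle.dump(c,open("w5.pkl","wb"))
cv2.imwrite("pics/w5c.png",cv2.resize(c["img"][40:240,130:390,::-1],None,fx=3,fy=3,interpolation=2))
for t in("doming_block_center","brass_box_center"):
  for o in r.outline_of(t,"wrist")[:2]: print(t,o["score"],o["bbox"])
E
```

```text
time: 27.27
ee_pos: [0.4278, -0.2353, 0.248]
eef_rot: [0.355, 0.935, 0.003, 0.0]
ft_force: [0.8, 0.1, 0.3]
width: 0.0867
grip_force: 0.0
doming_block_center 0.85 [390.2, 54.2, 69.8, 64.2]
brass_box_center 0.88 [233.3, 192.8, 48.4, 53.4]
```

View pics/w5.png

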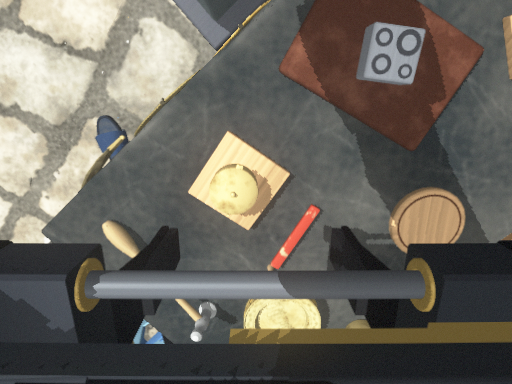

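View pics/w5c.png

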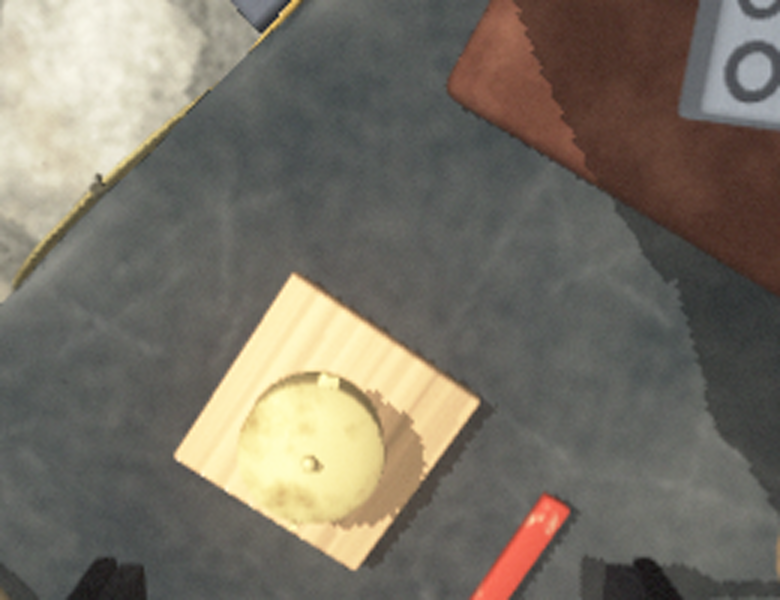

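The brass box, lid centre near (234,190), is on the square rest with its hinge or catch toward the top of the picture, so I can grip across the picture. The block is on the pad at (390,54), and the round rest at (427,222) is empty.

```bash
python3 - <<'E'
from h import *
import pickle
c=pickle.load(open("w5.pkl","rb"))
s=pix2w(c,[[228,131.3],[290,174],[248.7,230],[188.3,192.7]],.014)[:,:2];d=np.diff(np.r_[s,s[:1]],axis=0)
print("square",s.mean(0),np.hypot(*d.T),(np.arctan2(d[:,1],d[:,0]))%(np.pi/2))
l=pix2w(c,[[209.7,190],[258.3,190],[234,214.7],[234,190.5]],.051);print("lid",l[:,:2].tolist());k=pix2w(c,[233.7,194],.055)[0];print("knob",k)
x,y=(l[3][:2]+k[:2])/2;print(x,y)
plan(x,y,.12)
E
```

```text
square [ 0.43537357 -0.26694244] [0.09438332 0.09385734 0.09408666 0.0949281 ] [0.23721558 0.24363457 0.24857113 0.24675121]
lid [[0.4121954921215807, -0.2895969617793673], [0.4499873329337916, -0.24727267362215227], [0.4537779888472747, -0.2894352846765469], [0.43153627872539885, -0.26885365377971926]]
knob [ 0.43367111 -0.27099048  0.055     ]
0.4326036964181278 -0.26992206868405033
turn 0.000 alt 0.000 shift [-0.0272 -0.0241  0.1286] q7 0.93
```

```bash
python3 -m pendant '[[-0.0136,-0.012,0.03,0],[-0.0136,-0.012,0.035,0],[0,0,0.035,0],[0,0,0.025,0],[0,0,0,0],[0,0,0,0],[0,0,0,0]]' 1 30
python3 - <<'E'
from h import *
plan(.4328,-.2699,.034)
E
```

```text
time: 28.0
ee_pos: [0.3954, -0.2479, 0.1487]
eef_rot: [0.355, 0.935, -0.005, 0.023]
ft_force: [-0.2, -0.5, 0.4]
width: 0.0869
grip_force: 0.0
turn 0.000 alt 0.000 shift [-0.0373  0.0074  0.1166] q7 0.88
```

```bash
python3 -m pendant '[[0,0,0,0],[0,0,0,0]]'
python3 - <<'E'
from h import *
s=r.read_state();print(np.round(s["joint_positions"],3),np.round(s["joint_vel"],2));plan(.4328,-.2699,.034)
E
```

```text
time: 28.17
ee_pos: [0.3956, -0.2479, 0.1485]
eef_rot: [0.355, 0.935, -0.004, 0.023]
ft_force: [0.3, -0.5, -0.4]
width: 0.0873
grip_force: 0.0
[-1.094 -0.498  1.338  2.055  0.535  1.214  0.878] [-0.   -0.01  0.    0.01  0.   -0.   -0.  ]
turn 0.000 alt 0.000 shift [-0.0372  0.0072  0.1164] q7 0.88
```

```bash
python3 -m pendant '[[0,0,-0.03,0],[0.01,0.036,-0.03,0],[0.01,0.036,-0.03,0],[0.01,0.036,0,0],[0.01,0.036,0,0],[0.01,0.036,0,0],[0.01,0.036,0,0],[0,0,0,0]]'
python3 -c "
from h import *
s=r.read_state();print(np.round(s['joint_positions'],3))"
python3 -m pendant '[[-0.02,0.03,0,0],[-0.02,0.03,0,0],[-0.02,0.03,0,0],[-0.02,0.03,0,0],[-0.02,0.03,0,0],[-0.02,0.03,0,0],[0,0,0,0],[0,0,0,0]]'
python3 -c "
from h import *
s=r.read_state();print(np.round(s['joint_positions'],3))"
```

```text
time: 28.83
ee_pos: [0.4881, -0.0444, 0.23]
eef_rot: [0.349, 0.937, -0.004, 0.024]
ft_force: [-0.4, 0.6, -0.2]
width: 0.087
grip_force: 0.0
[-1.361 -0.195  1.253  1.892  0.224  1.279  0.686]
time: 29.5
ee_pos: [0.6268, -0.0138, 0.238]
eef_rot: [0.358, 0.934, -0.008, 0.014]
ft_force: [-1.1, -1.0, -0.2]
width: 0.087
grip_force: 0.0
[-0.849  0.504  1.102  1.514 -0.434  1.375  1.114]
```

```bash
python3 -m pendant '[[-0.024,-0.027,0,0],[-0.024,-0.027,0,0],[-0.024,-0.027,0,0],[-0.024,-0.027,0,0],[-0.024,-0.027,0,0],[-0.024,-0.027,0,0],[-0.024,-0.027,0,0],[0,0,0,0]]'
python3 -c "
from h import *
s=r.read_state();print(np.round(s['joint_positions'],3))"
python3 -m pendant '[[0.024,-0.027,0,0],[0.024,-0.027,0,0],[0.024,-0.027,0,0],[0.024,-0.027,0,0],[0.024,-0.027,0,0],[0,0,0,0],[0,0,0,0]]'
python3 -c "
from h import *
s=r.read_state();print(np.round(s['joint_positions'],3))"
```

```text
time: 30.17
ee_pos: [0.6198, -0.2758, 0.2461]
eef_rot: [0.363, 0.932, -0.007, 0.015]
ft_force: [-0.9, -1.6, 1.5]
width: 0.087
grip_force: 0.0
[-0.323  0.605  1.044  1.358 -0.513  1.431  1.519]
time: 30.75
ee_pos: [0.4428, -0.2863, 0.2411]
eef_rot: [0.359, 0.933, -0.002, 0.015]
ft_force: [0.5, 0.3, -0.2]
width: 0.0869
grip_force: 0.0
[-0.662  0.167  1.284  1.779 -0.171  1.287  1.498]
```

```bash
python3 -m pendant '[[0.027,0.03,0,0],[0.027,0.03,0,0],[0.027,0.03,0,0],[0.027,0.03,0,0],[0.027,0.03,0,0],[0.027,0.03,0,0],[0.027,0.03,0,0],[-0.02,0.03,0,0]]'
python3 -m pendant '[[-0.028,0.027,0,0],[-0.028,0.027,0,0],[-0.028,0.027,0,0],[-0.028,0.027,0,0],[-0.028,0.027,0,0],[-0.027,-0.03,0,0],[-0.027,-0.03,0,0],[-0.027,-0.03,0,0]]'
python3 -c "
from h import *
s=r.read_state();print(np.round(s['joint_positions'],3))"
python3 -m pendant '[[-0.027,-0.03,0,0],[-0.027,-0.03,0,0],[-0.027,-0.03,0,0],[-0.027,-0.03,0,0],[-0.02,-0.025,0,0],[0.03,-0.025,0,0],[0.03,-0.025,0,0],[0.03,-0.025,0,0]]'
python3 -m pendant '[[0.03,-0.025,0,0],[0.03,-0.025,0,0],[0,0,0,0],[0,0,0,0]]'
python3 -c "
from h import *
s=r.read_state();print(np.round(s['joint_positions'],3));plan(.4328,-.2699,.12)"
```

```text
time: 31.42
ee_pos: [0.4754, -0.0073, 0.2374]
eef_rot: [0.354, 0.935, -0.001, 0.011]
ft_force: [0.7, 0.4, -1.7]
width: 0.0871
grip_force: 0.0
time: 32.08
ee_pos: [0.6574, -0.1325, 0.2418]
eef_rot: [0.359, 0.933, -0.006, 0.011]
ft_force: [-0.8, -0.2, 0.6]
width: 0.0866
grip_force: 0.0
[-0.496  0.55   0.929  1.373 -0.424  1.409  1.255]
time: 32.75
ee_pos: [0.5356, -0.3212, 0.2428]
eef_rot: [0.36, 0.933, -0.006, 0.01]
ft_force: [0.6, 0.2, 1.6]
width: 0.0871
grip_force: 0.0
time: 33.08
ee_pos: [0.4579, -0.3167, 0.2434]
eef_rot: [0.36, 0.933, -0.003, 0.012]
ft_force: [0.8, 1.1, 0.5]
width: 0.0872
grip_force: 0.0
[-0.397  0.242  1.078  1.696 -0.221  1.31   1.555]
turn 0.000 alt 0.000 shift [0.0532 0.0174 0.1222] q7 1.56
```

```bash
python3 -m pendant '[[0.0266,0.0087,0.02,0],[0.0266,0.0087,0.02,0],[0,0,0.03,0],[0,0,0.03,0],[0,0,0.02,0],[0,0,0,0],[0,0,0,0]]' 1 30
python3 -c "
from h import *
s=r.read_state();print(np.round(s['joint_positions'],3));plan(.4328,-.2699,.034)"
```

```text
time: 33.67
ee_pos: [0.4338, -0.2709, 0.1218]
eef_rot: [0.36, 0.933, -0.006, 0.011]
ft_force: [0.4, -0.1, 0.2]
width: 0.0869
grip_force: 0.0
[-0.466  0.256  1.055  1.955 -0.248  1.046  1.529]
turn 0.000 alt 0.000 shift [0.0036 0.0004 0.0877] q7 1.53
```

```bash
python3 -m pendant '[[0.0036,0,0.03,0],[0,0,0.03,0],[0,0,0.02,0],[0,0,0.0077,0],[0,0,0,0],[0,0,0,0]]' 1 30
python3 -c "
from h import *
s=r.read_state();print(np.round(s['joint_positions'],3));plan(.4328,-.2699,.034)"
```

```text
time: 34.17
ee_pos: [0.4333, -0.2707, 0.0356]
eef_rot: [0.36, 0.933, -0.005, 0.013]
ft_force: [0.1, 0.3, 0.7]
width: 0.0873
grip_force: 0.0
[-0.338  0.41   0.937  2.024 -0.421  0.883  1.659]
turn 0.000 alt 0.000 shift [0.001  0.0003 0.0016] q7 1.66
```

```bash
python3 -m pendant '[[0,0,0,0],[0,0,0,0],[0,0,0,0],[0,0,0,0],[0,0,0,0],[0,0,0,0],[0,0,0,0]]' 0 30
python3 -m pendant '[[0,0,-0.02,0],[0,0,-0.035,0],[0,0,-0.035,0],[-0.007,0.0325,-0.02,0],[-0.007,0.0325,0,0],[-0.007,0.0325,0,0],[-0.007,0.0325,0,0],[-0.007,0.0325,0,0]]'
python3 -m pendant '[[-0.007,0.0325,0,0],[-0.007,0.0325,0,0],[-0.007,0.0325,0,0],[0,0,0,0],[0,0,0,0]]'
python3 -c "
from h import *
s=r.read_state();print(np.round(s['joint_positions'],3));plan(.649,-.1144,.036)"
```

```text
time: 34.75
ee_pos: [0.4324, -0.27, 0.0344]
eef_rot: [0.36, 0.933, -0.005, 0.012]
ft_force: [-1.5, 0.5, 3.6]
width: 0.0555
grip_force: 30.0
time: 35.42
ee_pos: [0.5665, -0.1697, 0.1446]
eef_rot: [0.36, 0.933, -0.005, 0.012]
ft_force: [0.8, -1.8, -1.1]
width: 0.0556
grip_force: 29.9
time: 35.83
ee_pos: [0.6473, -0.1113, 0.1441]
eef_rot: [0.359, 0.933, -0.006, 0.011]
ft_force: [-1.4, -0.7, -1.5]
width: 0.0557
grip_force: 29.9
[-0.534  0.586  0.889  1.538 -0.459  1.221  1.259]
turn 0.000 alt 0.000 shift [-0.0007 -0.0009  0.1082] q7 1.26
```

```bash
python3 -m pendant '[[-0.0007,-0.0009,0.03,0],[0,0,0.035,0],[0,0,0.025,0],[0,0,0.01,0],[0,0,0,0],[0,0,0,0]]'
python3 -c "
from h import *
plan(.649,-.1144,.035)"
```

```text
time: 36.33
ee_pos: [0.6482, -0.1169, 0.0463]
eef_rot: [0.361, 0.933, -0.005, 0.012]
ft_force: [0.5, -0.3, -1.0]
width: 0.0556
grip_force: 29.9
turn 0.000 alt 0.000 shift [0.0014 0.0025 0.0113] q7 1.31
```

```bash
python3 -m pendant '[[0.0014,0.0025,0.008,0],[0,0,0.0033,0],[0,0,0,0],[0,0,0,0]]'
python3 -m pendant '[[0,0,0,0],[0,0,0,0],[0,0,0,0],[0,0,0,0],[0,0,0,0],[0,0,0,0]]' 1
python3 -m pendant '[[0,0,-0.035,0],[0,0,-0.035,0],[0,0,-0.035,0],[0,0,-0.035,0],[0,0,-0.035,0],[0,0,-0.035,0],[0,0,0,0],[0,0,0,0]]'
python3 - <<'E'
from h import *
import pickle
c=r.camera("wrist");save(c,"pics/w6.png");pickle.dump(c,open("w6.pkl","wb"))
plan(.4335,-.041,.12,.844);print(np.round(r.read_state()["joint_positions"],2))
E
```

```text
time: 36.67
ee_pos: [0.6494, -0.1134, 0.0346]
eef_rot: [0.36, 0.933, -0.005, 0.012]
ft_force: [0.1, -0.8, -2.4]
width: 0.0558
grip_force: 29.9
time: 37.17
ee_pos: [0.6492, -0.1135, 0.0341]
eef_rot: [0.36, 0.933, -0.005, 0.012]
ft_force: [-0.1, -0.6, -0.2]
width: 0.0841
grip_force: 0.0
time: 37.83
ee_pos: [0.646, -0.1102, 0.2461]
eef_rot: [0.36, 0.933, -0.004, 0.014]
ft_force: [-0.1, 0.6, -0.8]
width: 0.087
grip_force: 0.0
turn -0.010 alt 3.131 shift [ 0.2072 -0.0894  0.1189] q7 1.21
[-0.56  0.51  0.94  1.42 -0.4   1.39  1.21]
```

View pics/w6.png

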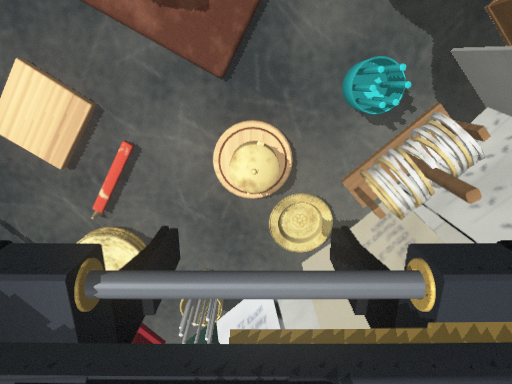

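The box stands on the round rest (circle centre about (252,160)) with its lid centre about (254,168). I'll check the offset in metres.

```bash
python3 - <<'E'
from h import *
import pickle
c=pickle.load(open("w6.pkl","rb"))
print("rest",pix2w(c,[[213,160],[292,160],[252.5,121],[252.5,199]],.014)[:,:2].mean(0))
o=r.outline_of("brass_box_center","wrist")[0];ys,xs=np.nonzero(o["mask"]);print(o["score"],xs.min(),xs.max(),ys.min(),ys.max())
print("box sides",pix2w(c,[[xs.min(),168],[xs.max(),168]],.051)[:,:2].mean(0),"knob",pix2w(c,[254,170],.055))
E
```

```text
rest [ 0.64782089 -0.11415811]
0.7 229 278 141 193
box sides [ 0.64841133 -0.1129372 ] knob [[ 0.64973773 -0.11338064  0.055     ]]
```

```bash
python3 -m pendant '[[0.0296,-0.0128,0,-0.01],[0.0296,-0.0128,0,0],[0.0296,-0.0128,0,0],[0.0296,-0.0128,0.02,0],[0.0296,-0.0128,0.03,0],[0.0296,-0.0128,0.03,0],[0.0296,-0.0128,0.03,0],[0,0,0,0]]' 1 50
python3 -m pendant '[[0,0,0,0],[0,0,0,0]]'
python3 -c "
from h import *
s=r.read_state();print(np.round(s['joint_positions'],3));plan(.4335,-.041,.032,.842)"
```

```text
time: 38.6
ee_pos: [0.4268, -0.0401, 0.1255]
eef_rot: [0.354, 0.935, -0.007, 0.004]
ft_force: [-0.7, -0.3, 0.3]
width: 0.087
grip_force: 0.0
time: 38.77
ee_pos: [0.4382, -0.0421, 0.1339]
eef_rot: [0.355, 0.935, -0.005, 0.012]
ft_force: [-0.4, -0.9, -0.0]
width: 0.0871
grip_force: 0.0
[-1.051 -0.091  1.016  2.105  0.109  1.068  0.755]
turn 0.002 alt -3.140 shift [ 0.0069 -0.0023  0.1017] q7 0.76
```

```bash
python3 -m pendant '[[0.0069,-0.0023,0.03,0.002],[0,0,0.03,0],[0,0,0.025,0],[0,0,0.0165,0],[0,0,0,0],[0,0,0,0]]'
python3 -m pendant '[[0,0,0,0],[0,0,0,0],[0,0,0,0],[0,0,0,0],[0,0,0,0],[0,0,0,0],[0,0,0,0],[0,0,0,0]]' 0 50
python3 -m pendant '[[0,0,-0.02,0],[0,0,-0.035,0],[0,0,-0.035,0],[0,0,-0.03,0],[0,0,0,0]]'
python3 -c "
from h import *
s=r.read_state();print(np.round(s['joint_positions'],3));plan(.4354,-.2669,.034,.244+1.5708);plan(.4354,-.2669,.034,.244)"
```

```text
time: 39.27
ee_pos: [0.4341, -0.0425, 0.0325]
eef_rot: [0.357, 0.934, -0.007, 0.012]
ft_force: [-0.4, -0.1, 0.8]
width: 0.0869
grip_force: 0.0
time: 39.93
ee_pos: [0.4334, -0.0408, 0.0325]
eef_rot: [0.356, 0.934, -0.005, 0.012]
ft_force: [-2.1, 1.4, 7.3]
width: 0.0571
grip_force: 48.2
time: 40.35
ee_pos: [0.4334, -0.038, 0.1517]
eef_rot: [0.356, 0.934, -0.001, 0.014]
ft_force: [1.6, 0.8, -2.8]
width: 0.0571
grip_force: 48.2
[-1.148 -0.202  1.056  2.101  0.21   1.126  0.654]
turn -0.973 alt 2.169 shift [ 0.0558 -0.2205  0.1204] q7 0.65
turn 0.598 alt -2.543 shift [-0.2205 -0.0558  0.1204] q7 0.65
```

```bash
python3 -m pendant '[[0,0,-0.02,0],[-0.008,0.035,0,0],[-0.008,0.035,0,0],[0,0.035,0,0.12],[0,0.035,0,0.12],[0,0.035,0,0.12],[0,0,0,0.12],[0,0,0,0.118]]'
python3 -c "
from h import *
s=r.read_state();print(np.round(s['joint_positions'],3));plan(.6,-.28,.17,.244)"
```

```text
time: 41.02
ee_pos: [0.5538, 0.0641, 0.1649]
eef_rot: [0.613, 0.79, -0.005, 0.01]
ft_force: [-0.5, -2.1, -3.5]
width: 0.0571
grip_force: 48.2
[-1.155  0.431  1.186  1.784 -0.405  1.205  0.396]
turn 0.007 alt -3.134 shift [-0.3451 -0.0383  0.0024] q7 0.40
```

```bash
python3 -m pendant '[[-0.0345,0.005,0,0.007],[-0.0345,0.005,0,0],[-0.0345,0.005,0,0],[-0.0345,-0.0038,0,0],[-0.0345,-0.0038,0,0],[-0.0345,-0.0038,0,0],[-0.0345,-0.0038,0,0],[-0.0345,-0.0038,0,0]]'
python3 -m pendant '[[-0.0345,-0.0038,0,0],[-0.0345,-0.0038,0,0],[0,0,0,0]]'
python3 -c "
from h import *
s=r.read_state();print(np.round(s['joint_positions'],3));plan(.4354,-.2669,.17,.244)"
```

```text
time: 41.68
ee_pos: [0.6169, -0.2067, 0.1703]
eef_rot: [0.614, 0.789, -0.003, 0.009]
ft_force: [0.2, 0.6, -3.4]
width: 0.0571
grip_force: 48.2
time: 41.93
ee_pos: [0.6237, -0.2831, 0.1718]
eef_rot: [0.618, 0.786, -0.005, 0.01]
ft_force: [-2.4, -2.5, -2.5]
width: 0.0573
grip_force: 48.2
[-0.295  0.682  1.009  1.422 -0.57   1.331  0.972]
turn -0.005 alt 3.136 shift [ 0.0612 -0.1788 -0.0004] q7 0.97
```

```bash
python3 -m pendant '[[0.0102,-0.0298,0,-0.004],[0.0102,-0.0298,0,0],[0.0102,-0.0298,0,0],[0.0102,-0.0298,0,0],[0.0102,-0.0298,0.02,0],[0.0102,-0.0298,0.03,0],[0,0,0,0],[0,0,0,0]]'
python3 -c "
from h import *
s=r.read_state();print(np.round(s['joint_positions'],3));plan(.4354,-.2669,.034,.244)"
```

```text
time: 42.6
ee_pos: [0.4371, -0.2586, 0.1193]
eef_rot: [0.613, 0.79, -0.002, 0.007]
ft_force: [1.7, -0.2, -2.4]
width: 0.057
grip_force: 48.2
[-0.599  0.341  1.215  1.96  -0.359  1.072  1.02 ]
turn 0.006 alt -3.135 shift [-0.0065 -0.0041  0.0854] q7 1.02
```

```bash
python3 -m pendant '[[-0.0065,-0.0041,0.03,0.005],[0,0,0.03,0],[0,0,0.015,0],[0,0,0,0],[0,0,0,0],[0,0,0,0]]'
python3 -c "
from h import *
plan(.4354,-.2669,.033,.244)"
```

```text
time: 43.1
ee_pos: [0.44, -0.2692, 0.0482]
eef_rot: [0.615, 0.789, -0.003, 0.01]
ft_force: [-0.4, -0.3, -2.3]
width: 0.0572
grip_force: 48.2
turn 0.003 alt -3.139 shift [ 0.0036 -0.004   0.0151] q7 1.13
```

```bash
python3 -m pendant '[[0.0036,-0.004,0.008,0.003],[0,0,0.004,0],[0,0,0.003,0],[0,0,0,0],[0,0,0,0]]'
python3 -m pendant '[[0,0,0,0],[0,0,0,0],[0,0,0,0],[0,0,0,0],[0,0,0,0],[0,0,0,0]]' 1
python3 -m pendant '[[0,0,-0.035,0],[0,0,-0.035,0],[0,0,-0.035,0],[0,0,-0.035,0],[0,0,-0.035,0],[0,0,-0.035,0],[0,0,0,0],[0,0,0,0]]'
python3 - <<'E'
from h import *
import pickle
c=r.camera("wrist");save(c,"pics/w7.png");pickle.dump(c,open("w7.pkl","wb"))
E
```

```text
time: 43.52
ee_pos: [0.4345, -0.2656, 0.0323]
eef_rot: [0.616, 0.788, -0.002, 0.009]
ft_force: [-2.8, 4.0, 5.8]
width: 0.0571
grip_force: 48.5
time: 44.02
ee_pos: [0.4344, -0.2661, 0.032]
eef_rot: [0.616, 0.788, -0.002, 0.01]
ft_force: [0.2, -0.9, 0.3]
width: 0.0847
grip_force: 0.0
time: 44.68
ee_pos: [0.4329, -0.2629, 0.2434]
eef_rot: [0.615, 0.788, 0.0, 0.011]
ft_force: [0.7, 0.6, -1.4]
width: 0.0871
grip_force: 0.0
```

View pics/w7.png

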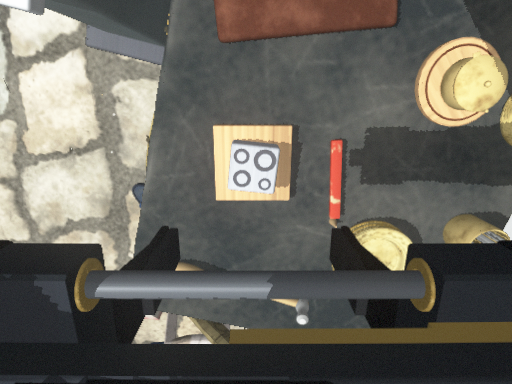

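The block is on the square rest: its top runs from (231,141) to (278,192), against rest corners (214,126) to (291,200). It is turned by a few degrees, so I'll check the offsets, and the brush in the top view.

```bash
python3 - <<'E'
from h import *
import pickle
c=pickle.load(open("w7.pkl","rb"))
def q(p,z):
    s=pix2w(c,p,z)[:,:2];d=np.diff(np.r_[s,s[:1]],axis=0);print(s.mean(0),np.hypot(*d.T),np.arctan2(d[:,1],d[:,0])%(np.pi/2))
q([[213.5,126],[292,125],[291,200],[216,201]],.014)
q([[233,142],[279,146],[276,192],[229,189]],.044)
t=r.camera("top");cv2.imwrite("pics/t2.png",cv2.resize(t["img"][110:280,140:420,::-1],None,fx=2.85,fy=2.85,interpolation=2))
o=r.outline_of("brush_center","top")[0]
cn=max(cv2.findContours(o["mask"].astype(np.uint8),0,1)[0],key=len).reshape(-1,2)
print(o["score"],cv2.minAreaRect((pix2w(t,cn,.03)[:,:2]*1000).astype(np.float32)))
E
```

```text
[ 0.43564019 -0.267481  ] [0.09407202 0.09564566 0.09700104 0.09548449] [0.2550807  0.26789101 0.25334337 0.23723754]
[ 0.43582585 -0.26422882] [0.05191018 0.05466249 0.05550834 0.0555942 ] [0.15478563 0.20361212 0.17260758 0.1382108 ]
0.79 ((551.30517578125, 146.50030517578125), (109.28437805175781, 31.273672103881836), 67.35588836669922)
```

View pics/t2.png

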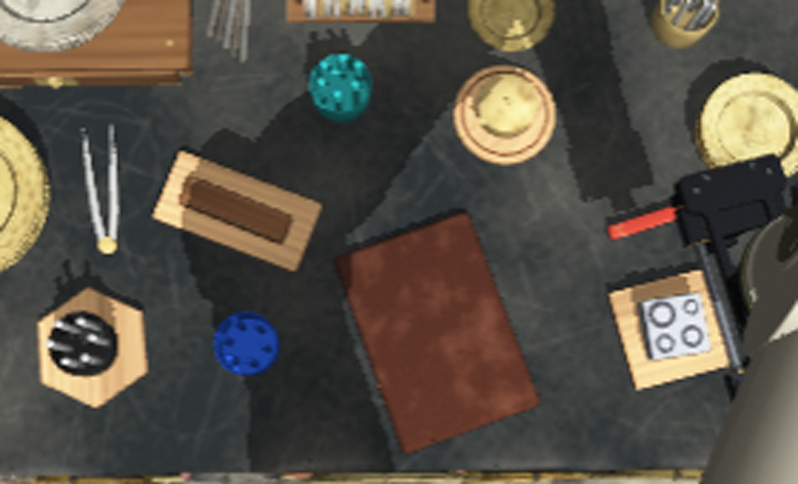

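```bash
python3 -c "
from h import *
print(r.close_job())"
```

```text
the job is handed in; nothing more can be done
None
```

The job is handed in at about 45 s: the tin is on the six-sided rest, the powder box on the round one, the block on the square one and the brush lengthwise on the long one, each upright and measured within about 4 mm of the middle, though the block sits turned about 5° to its rest and the verdict was not shown.

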